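# Wedge the rocking slide cabinet

## Task

The slide cabinet rocks on the bench because the levelling foot at its front left corner (left as you face the drawers) has seized a few millimetres short. With the fingertips only, push the grey plastic wedge along the bench, thin end first, under that foot until it is snug and carries that corner, without jacking the cabinet out of level or shoving it along. Then press down firmly on the cabinet's top right above that foot to prove that it no longer rocks, and let go; pick nothing up and leave the other things on the bench where they are.

Things in the scene. Friction and masses are not known exactly. Their poses are not given: they have to be found in the camera images.
- cabinet: White steel slide cabinet, loose, 2.1 to 3 kg, bare flat top: housing 210 (x) x 260 (y) mm, underside 14 mm and top 89 mm above the bench. Drawers on the front (-x) face stay shut; pulls stick out 15 mm. Origin on the bench under the housing's centre; x to its back, y to its left, z up. Rubber foot pads 26 mm across, 6 mm thick, at x +/-80, y +/-105 mm; three stand on the bench
- foot_spot (a point): Bench point under the centre of the short foot: front left, cabinet frame (-80, 105, 0) mm, 25 mm inside the left side face. The pad's underside is 4 to 7 mm above the bench (not known exactly) and cannot be turned down. Axes as the cabinet's
- corner_top (a point): Point on the cabinet's flat top right above the short foot, cabinet frame (-80, 105, 89) mm: press here, about 10 N. Unwedged, the cabinet stands level on its three good feet; pressed here it starts to rock down towards the short foot (4 to 7 mm of travel) at about 4 N, more as it goes, and comes back when released. Wedged, it gives under 1 mm. Axes as the cabinet's
- wedge: Grey hard plastic wedge, 80 g, flat on the bench left of the short foot, thin end towards the cabinet: 110 mm long, 36 mm wide, 16 mm high at the upright heel, sloping evenly to 2 mm at the thin end. Origin: centre of its underside; x along it to the thin end, z up
- wedge_tip (a point): Middle of the wedge's thin end, on its underside (wedge frame x = +55 mm)
- wedge_heel (a point): Middle of the wedge's flat heel face, 8 mm above the bench (wedge frame x = -55 mm). Pushed along the cabinet's -y it slides with about 0.5 N until its slope meets the foot pad; then the push grows over a few mm: about 5 N is snug, beyond about 12 N it jacks or shoves the cabinet
- oil_bottle: Bystander: amber dropper bottle, 30 mm across, 62 mm high, standing between the robot and the cabinet; origin at the centre of its foot
- petri_dish: Bystander: clear lidded dish, 94 mm across, 16 mm high, to the left of the cabinet's back; origin at the centre of its foot
- slide_box: Bystander: blue plastic slide box 87 x 102 x 34 mm, farther left; origin at the centre of its underside
- staining_jar: Bystander: square glass staining jar with lid, 70 x 60 x 102 mm, at the back left; origin at the centre of its underside
- tally_counter: Bystander: steel tally counter on a foot, 55 x 48 x 61 mm, right of the cabinet's front; origin at the centre of its underside
- slide_mailer: Bystander: flat white slide mailer 30 x 88 x 7 mm, left of the robot; origin at the centre of its underside
Not all that is in view belongs to the job. What is meant by the wedge is not pink, and is the larger of those in its own colour.

How it is judged:
By the outcome, as a careful person would: the job done as asked, in the order asked, and still so for the second after the job is handed in, with the robot touching nothing.
It also fails if it takes over 64 s, if anything falls off the work surface, if the arm or the gripper's body presses on something with over 40 N, if the wrist force passes 120 N, or if a joint passes its speed limit or range.

## Robot

A 6-joint arm with a two-finger parallel gripper is mounted at the origin on the work surface. World frame = base frame: x ahead of the robot, y to its left, z up, the work surface at z = 0. Lengths are in mm, angles in degrees, forces in N, time in s.
With the tool pointing down it reaches from about 350 to 850 mm from the base axis. Payload 8.1 kg.
Tool frame: the origin (TCP) lies between the finger pads; the fingertips stand 22 mm ahead of it and the grasp point (between the pads) lies 3 mm ahead of it; z points along the fingers, y is the line along which they close (so a half turn about z gives the same grasp; the last joint's range is limited). The gripper opens to 85 mm and grips with 20 to 120 N. Pads are 22 mm wide; open, the fingers measure 114 mm over their backs; the gripper's body (76 mm by 85 mm) begins 54 mm behind the grasp point. The pads swing forward as they close: fully open they stand 13 mm farther back than shut.
Start: joints at [-75.138, 7.471, 85.268, -0, 87.261, -4.893], TCP at [202.825, -564.683, 253.292] pointing down, gripper open.
Joint ranges: [-169.43, 169.43], [-51.17, 129.36], [1.28, 143.12], [-76.62, 256.62], [0, 156.53], [-152.29, 152.29]. Speed limits (degrees/s): [136.94, 136.94, 159.86, 180, 180, 180].

## Interface

Orientations are given as [roll, pitch, yaw] about the fixed x, y, z axes, in that order (R = Rz(yaw) Ry(pitch) Rx(roll)).
In Python, from bench import r, vision gives the robot as it stands.
- The arm moves only by the tool step_arm, never from a script. Its argument "targets" is a list that holds one entry, the list of rows, each a list of 6 numbers: the shift along the world's x, y, z in mm, then the turn, a rotation vector about the world's x, y, z in rad. In form: [[[x, y, z, rx, ry, rz], ...]]. A call has 1 to 12 rows; each row is the pose to reach, as a shift and turn from the pose commanded when the call began; what a row does not reach only later rows make up. A row lasts 1/12 s, in which the tool goes at most 41.7 mm and 7.16 degrees, less where a joint would pass 70% of its speed; a pose out of reach is approached as far as the arm can. A call with a gripper value outside its range is refused whole. "fingers" is the gripper's target within -1 to 1 (shut at 1, half-way at 0, fully open at -1), set as the call begins (left out, the last holds). The fingers move at their own pace and stop on an object; "newtons" is the grip in N (left out, the last holds). Time passes only in rows, so rows that repeat a pose let the fingers close. It gives the time, the measured TCP pose, the force, the opening and the grip force at its end, in the units of the state.
- r.sense(): the state, without advancing time (a new reading comes with each control period).
- vision.snapshot(name): name is "scene" or "side" or "wrist"; returns a dict with "img" (420x560x3 uint8, blue, green, red), "mtx" (3x3 intrinsics, pixels), "D" ([k1, k2, p1, p2, k3] as OpenCV has them; the pictures are not rectified), "eye" and "attitude" of the camera in the world. Camera axes: x right, y up, looking along -z (the intrinsics and any distortion apply to the point x, -y, -z); pixel columns grow to the right and rows downward; lengths in mm; the calibration is good to about 2 mm. A picture is of the moment at which its call begins. There is no depth.
- r.hand_in(): hands the job in; it is judged then, once.
The state is a dict: "time": time; "joint_pos": joint angles; "qd": joint speeds; "joint_efforts": joint torques, N m; "tool_pos": TCP position; "tcp_rot": TCP orientation; "ft_force": force on the tool from outside, world axes, zero at the start; "wrist_torque": the same for the moment, N m; "finger_gap": finger opening in mm; "grip_force": force on a finger pad.
Only numpy, scipy, OpenCV 4.12 (cv2) and the standard library are available. Lean on these libraries where they do the work, as an engineer would, in place of code of your own. Each camera call takes 0.05 s, during which the arm holds its last target. There are 200 camera calls.

## Working session

There is one attempt and no reset: what is moved stays moved. The work goes in short steps, Python scripts to look and compute and a tool call to move; the robot and the scene stay as the last step left them, time stands still between calls to the robot, and variables do not carry over. Pictures are saved under pics/ and viewed, at most 10 in all, crops included, and the job is handed in when it is done.

Besides the shell and the picture viewer there is one more tool, called after "Call:" as name(argument=value, ...), one argument or row to a line, values as JSON. step_arm: Moves the arm, as the interface text tells. Its arguments: {"type":"object","properties":{"targets":{"type":"array"},"fingers":{"type":"number"},"newtons":{"type":"number"}},"required":["targets"]}

```bash
ls; mkdir -p pics
cat > h.py <<'E'
import numpy as np, cv2
from bench import r, vision
def snap(n,f=None):
    s=vision.snapshot(n)
    if f: cv2.imwrite('pics/'+f,s['img'])
    return s
def Rm(s):
    from scipy.spatial.transform import Rotation as R
    a=np.array(s['attitude'],float)
    if a.shape==(3,3): return a
    return R.from_euler('xyz',a,degrees=True).as_matrix() if a.size==3 else R.from_quat(a).as_matrix()
def ray(s,px,z):
    p=cv2.undistortPoints(np.array(px,float).reshape(-1,1,2),np.array(s['mtx']),np.array(s['D'])).reshape(-1,2)
    d=np.c_[p[:,0],-p[:,1],-np.ones(len(p))]@Rm(s).T
    e=np.array(s['eye']); return e+d*((z-e[2])/d[:,2])[:,None]
def proj(s,P):
    c=(np.array(P,float).reshape(-1,3)-np.array(s['eye']))@Rm(s)
    c=c*[1,-1,-1]
    return cv2.projectPoints(c,np.zeros(3),np.zeros(3),np.array(s['mtx']),np.array(s['D']))[0].reshape(-1,2)
E
python3 - <<'E'
from h import *
for n in('scene','side'):
    s=snap(n,n+'0.png'); print(n,s['eye'],s['attitude'],s['mtx'],s['D'])
print(r.sense())
E
```

```text
pics
scene [1629.85651789  238.31947592 1104.19315042] [ 47.65170178   1.23717468 101.1439613 ] [[483.44685353   0.         280.93641544]
 [  0.         483.44685353 211.80102806]
 [  0.           0.           1.        ]] [0.01714323 0.         0.         0.         0.        ]
side [ 472.94893753 -775.25263533  625.9509008 ] [56.16563829  1.20557603 -7.31936138] [[416.71569361   0.         281.97351036]
 [  0.         416.71569361 217.45682823]
 [  0.           0.           1.        ]] [-0.04148473  0.          0.          0.          0.        ]
{'time': 0.1, 'joint_pos': array([-7.51373170e+01,  7.50983224e+00,  8.53224556e+01,  1.26283249e-04,
        8.72597732e+01, -4.89325996e+00]), 'qd': array([ 0.03239643, -0.04433073, -0.18569065, -0.069072  , -0.09235854,
       -0.09275224]), 'joint_efforts': array([ 4.50424131e-04, -5.70948279e+01, -5.01942122e+01, -2.35873113e-04,
        8.11836304e-03,  7.54826874e-05]), 'tool_pos': array([ 202.71498885, -564.25024607,  252.36477202]), 'tcp_rot': array([-1.79908285e+02, -7.97845076e-03,  1.97559304e+01]), 'ft_force': array([0.00431115, 0.46180744, 0.18182545]), 'wrist_torque': array([ 0.07059924, -0.00049001,  0.00013222]), 'grip_force': 0.0, 'finger_gap': 85.15383298280337}
```

View pics/scene0.png

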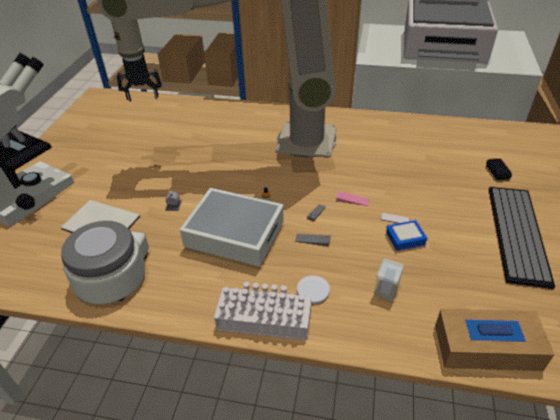

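View pics/side0.png

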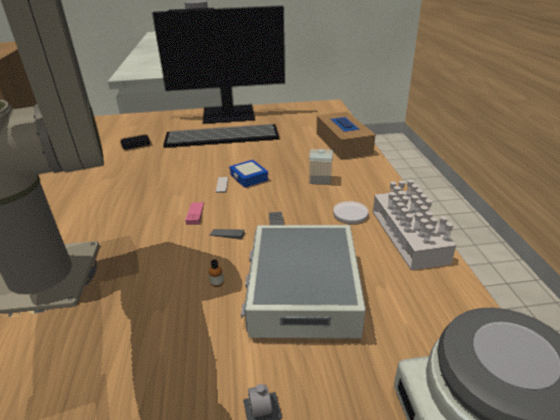

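The scene view shows the cabinet at (233,225). Possible wedges are grey at (313,239), grey at (317,212) and pink at (352,199). In the side view those are (276,218), (228,233) and (195,212). The next step is to measure them and look at close crops.

Run:
```python
from h import *
a=snap('scene');b=snap('side')
A=cv2.resize(a['img'][170:280,170:380],None,fx=3.8,fy=3.8,interpolation=cv2.INTER_CUBIC)
B=cv2.resize(b['img'][190:350,170:390],None,fx=3.6,fy=3.6,interpolation=cv2.INTER_CUBIC)
cv2.imwrite('pics/a1.png',A);cv2.imwrite('pics/b1.png',B)
for s,l in((a,[(313,239),(317,212),(352,199)]),(b,[(276,218),(228,233),(195,212)])): print(ray(s,l,6).round(0))
```

```text
[[560. 107.   6.]
 [432. 102.   6.]
 [346. 212.   6.]]
[[562. 144.   6.]
 [433.  95.   6.]
 [345. 209.   6.]]
```

View pics/a1.png

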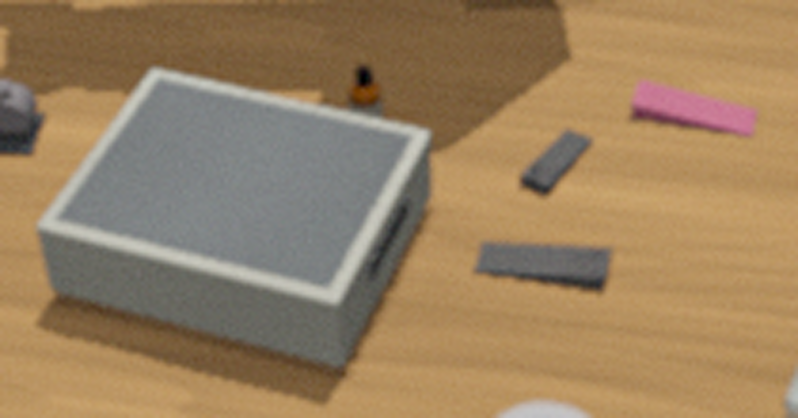

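View pics/b1.png

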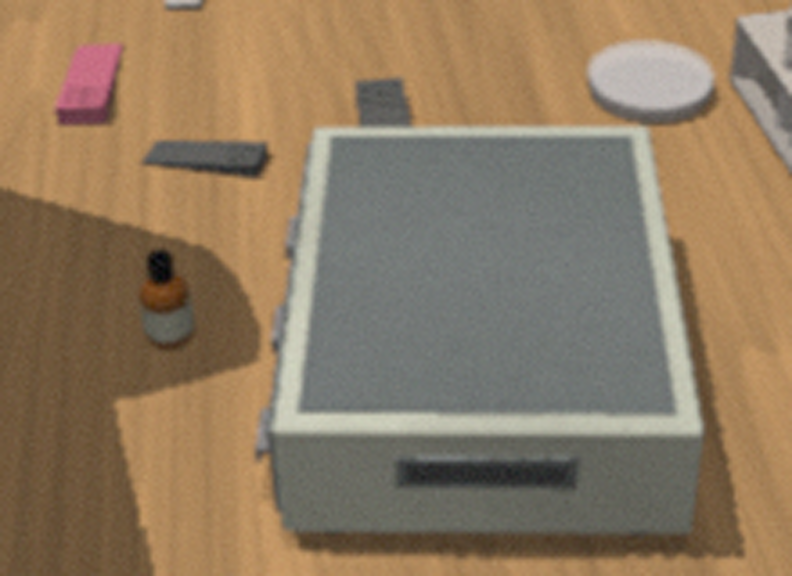

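The close crops confirm it: the larger grey wedge is at scene (313,239), thin end towards the cabinet and heel away (crop right). The small grey one at (317,212) and the pink one are decoys. The cabinet's pulls face the robot. Next I work out the cabinet and wedge poses.

```bash
cat > m.py <<'E'
from h import *
def quad(s,c,sc,off,z): return ray(s,np.array(c)/sc+off,z)
a=snap('scene');b=snap('side')
o=np.array
def q(n,P):
    e=np.roll(P,-1,0)-P
    print(n,P[:,:2].round(1).tolist(),'c',P[:,:2].mean(0).round(1),'len',np.linalg.norm(e,axis=1).round(1),'ang',np.degrees(np.arctan2(e[:,1],e[:,0])).round(1))
q('scene top',quad(a,[(155,70),(430,132),(338,300),(42,228)],3.8,(170,170),89))
q('side top',quad(b,[(318,130),(648,128),(700,432),(275,432)],3.6,(170,190),89))
# wedge mask in scene
g=a['img'][228:252,285:345].astype(int)
m=((g[:,:,2]-g[:,:,0])<25).astype(np.uint8)
n,l,st,c=cv2.connectedComponentsWithStats(m); k=1+st[1:,4].argmax(); print(st[1:])
cs,_=cv2.findContours((l==k).astype(np.uint8),cv2.RETR_EXTERNAL,cv2.CHAIN_APPROX_NONE)
print(cv2.approxPolyDP(cs[0],1.5,True).reshape(-1,2)+[285,228])
q('wedge crop',np.vstack([quad(a,[(482,242),(474,271)],3.8,(170,170),[2,0][0]),quad(a,[(603,290)],3.8,(170,170),0),quad(a,[(610,250)],3.8,(170,170),16)]))
E
python3 m.py
```

```text
scene top [[467.9, -249.5], [507.2, 2.0], [707.6, -30.2], [672.0, -279.3]] c [ 588.7 -139.3] len [254.5 202.9 251.6 206.3] ang [ 81.1  -9.1 -98.1 171.7]
side top [[506.8, -5.4], [710.1, -35.6], [668.4, -287.6], [465.5, -257.1]] c [ 587.7 -146.4] len [205.6 255.5 205.2 255.1] ang [ -8.4 -99.4 171.5  80.7]
[[ 11   6  34  12 289]]
[[296 237]
 [297 241]
 [327 245]
 [329 241]
 [329 236]
 [297 234]]
wedge crop [[541.7, 51.9], [576.6, 51.2], [577.7, 159.4], [546.5, 160.7]] c [560.6 105.8] len [ 34.9 108.2  35.1 109.7] ang [ -1.3  89.4 177.6 -92.5]
```

Estimates:
- **Cabinet:** yaw about -8.9°, centre about (588,-143), short foot about (525,-27).
- **Wedge:** centre about (561,106), heading about -91.6°. It needs a shift of about 14 mm sideways and a turn of about -7° to line up.

I'm going above the wedge for a close look.

Call:
step_arm(
  targets=[
    [[200,330,10,0,0,-0.2],[200,330,10,0,0,-0.2],[200,330,10,0,0,-0.2],[200,330,10,0,0,-0.2],[200,330,10,0,0,-0.2],[200,330,10,0,0,-0.2],[200,330,10,0,0,-0.2],[200,330,10,0,0,-0.2],[200,330,10,0,0,-0.2],[200,330,10,0,0,-0.2],[200,330,10,0,0,-0.2],[200,330,10,0,0,-0.2]],
  ],
  fingers=0.1,
)

```text
time: 1.3
tool_pos: [402.9, -234.6, 263.4]
tcp_rot: [180.0, 0.0, 8.4]
ft_force: [0.3, -0.8, -0.1]
finger_gap: 38.3
grip_force: 0.0
```

Call:
step_arm(
  targets=[
    [[187,325,0,0,0,-0.173],[187,325,0,0,0,-0.173],[187,325,0,0,0,-0.173],[187,325,0,0,0,-0.173],[187,325,0,0,0,-0.173],[187,325,0,0,0,-0.173],[187,325,0,0,0,-0.173],[187,325,0,0,0,-0.173],[187,325,0,0,0,-0.173],[187,325,0,0,0,-0.173],[187,325,0,0,0,-0.173],[187,325,0,0,0,-0.173]],
  ],
)

```text
time: 2.3
tool_pos: [589.9, 88.6, 262.6]
tcp_rot: [179.9, 0.1, -1.7]
ft_force: [-0.1, -0.3, 0.6]
finger_gap: 38.4
grip_force: 0.0
```

Run:
```python
from h import *
s=snap('wrist','w1.png'); print(s['eye'],s['attitude']); x=r.sense(); print(x['tool_pos'],x['tcp_rot'],x['finger_gap'],x['time'])
```

```text
[669.13720118  85.56049551 383.48629316] [-1.80313703e+01 -7.11555219e-03 -9.16886819e+01]
[589.70178922  88.09113668 262.9000042 ] [ 1.79947608e+02  4.88443129e-02 -1.72067069e+00] 38.83312780695508 2.35
```

View pics/w1.png

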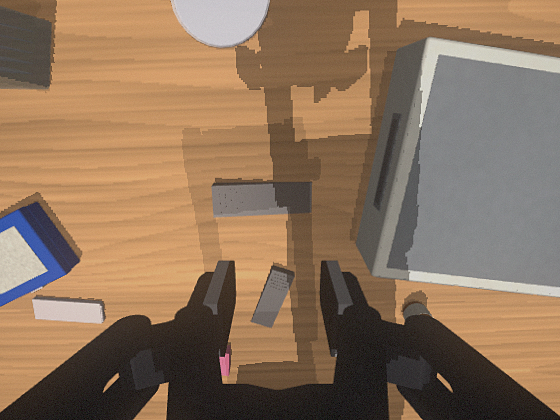

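The wrist view shows the wedge at (262,198) with corners near (213,181), (311,181), (311,214) and (213,216). The cabinet's left top edge runs from (427,38) to (374,275).

```bash
cat > w.py <<'E'
from h import *
import sys
def run(f=None):
    s=snap('wrist',f)
    top=ray(s,[(427,38),(374,275)],89)[:,:2]; d=top[0]-top[1]
    print('top corners BL,FL',top.round(1).tolist(),'len',np.linalg.norm(d).round(1),'yaw',np.degrees(np.arctan2(d[1],d[0])).round(2))
    yaw=np.arctan2(d[1],d[0]); c,sn=np.cos(yaw),np.sin(yaw)
    R=np.array([[c,-sn],[sn,c]])
    mid=top.mean(0); print('foot from edge mid',(mid+R@[-80,-25]).round(1))
    g=s['img'].astype(int)
    m=((g[:,:,2]-g[:,:,0])<38).astype(np.uint8); m[:150]=0;m[240:]=0;m[:,:190]=0;m[:,345:]=0
    n,l,st,_=cv2.connectedComponentsWithStats(m); k=1+st[1:,4].argmax(); print(st[k])
    cs,_=cv2.findContours((l==k).astype(np.uint8),cv2.RETR_EXTERNAL,cv2.CHAIN_APPROX_NONE)
    bx=cv2.boxPoints(cv2.minAreaRect(cs[0])); print(bx.round(1).tolist())
    for z in(2,14): print(z,ray(s,bx,z)[:,:2].round(1).tolist())
run()
E
python3 w.py
```

```text
top corners BL,FL [[707.5, -31.6], [503.9, -1.5]] len 205.8 yaw -8.42
foot from edge mid [522.9 -29.5]
[ 211  182  101   35 3254]
[[211.0, 182.0], [311.0, 182.0], [311.0, 216.0], [211.0, 216.0]]
2 [[578.0, 162.1], [574.5, 50.2], [534.2, 50.2], [537.7, 165.7]]
14 [[580.8, 159.7], [577.5, 51.3], [538.5, 51.3], [541.9, 163.1]]
```

Call:
step_arm(
  targets=[
    [[12,23,-80,0,0,0],[12,23,-80,0,0,0],[12,23,-120,0,0,0],[12,23,-160,0,0,0],[12,23,-200,0,0,0],[12,23,-220,0,0,0],[12,23,-235,0,0,0],[12,23,-239,0,0,0],[12,23,-239,0,0,0]],
  ],
  fingers=-0.3,
)

```text
time: 3.15
tool_pos: [600.7, 111.5, 23.3]
tcp_rot: [180.0, 0.1, -1.7]
ft_force: [-0.1, -0.2, 0.1]
finger_gap: 55.9
grip_force: 0.0
```

Call:
step_arm(
  targets=[
    [[0,0,-2,0,0,0],[0,0,-4,0,0,0],[0,0,-4,0,0,0]],
  ],
)

```text
time: 3.4
tool_pos: [603.0, 113.1, 21.8]
tcp_rot: [-180.0, -0.1, -1.6]
ft_force: [-0.1, 0.4, 0.5]
finger_gap: 55.6
grip_force: 0.0
```

Call:
step_arm(
  targets=[
    [[0,0,-2,0,0,0],[0,0,-2,0,0,0]],
  ],
)

```text
time: 3.57
tool_pos: [602.2, 113.4, 18.9]
tcp_rot: [-180.0, -0.1, -1.6]
ft_force: [-0.3, 0.3, 0.1]
finger_gap: 55.5
grip_force: 0.0
```

Call:
step_arm(
  targets=[
    [[0,0,-1.5,0,0,0],[0,0,-1.5,0,0,0]],
  ],
)

```text
time: 3.73
tool_pos: [602.3, 113.5, 18.0]
tcp_rot: [-180.0, -0.1, -1.6]
ft_force: [-3.4, -0.0, 8.3]
finger_gap: 55.7
grip_force: 4.4
```

Run:
```python
from h import *
s=snap('side')
cv2.imwrite('pics/s2.png',cv2.resize(s['img'][130:290,190:410],None,fx=3.6,fy=3.6,interpolation=cv2.INTER_CUBIC))
x=r.sense();print(x['tool_pos'],x['ft_force'])
```

```text
[602.33456977 113.47500843  17.98454052] [-3.58011872 -0.41139466  7.96988941]
```

View pics/s2.png

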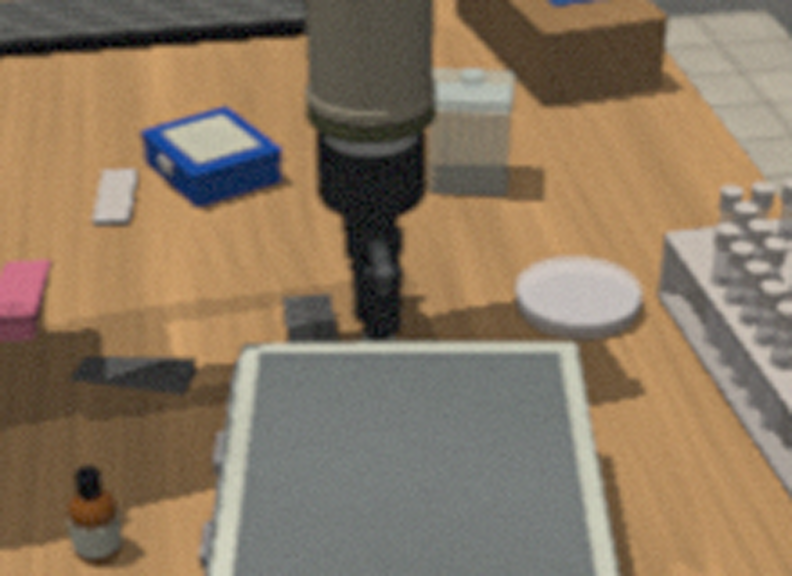

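Light bench contact came at about TCP z 18, so the tips are about 18 mm ahead at this opening. The side view shows the fingers behind the wedge's back side, clear of the dish. I'm lifting 2.5 mm, then pushing the wedge sideways while turning it in line with the cabinet.

Call:
step_arm(
  targets=[
    [[0,0,2.5,0,0,0],[-6,0,2.5,0,0,0],[-12,0,2.5,0,0,0],[-14,0.5,2.5,0,0,-0.01],[-16,0.5,2.5,0,0,-0.03],[-18,1,2.5,0,0,-0.05],[-20,1,2.5,0,0,-0.07],[-22,1.5,2.5,0,0,-0.09],[-24,1.5,2.5,0,0,-0.11],[-26,2,2.5,0,0,-0.124],[-27,2,2.5,0,0,-0.124],[-27,2,2.5,0,0,-0.124]],
  ],
)

```text
time: 4.78
tool_pos: [574.6, 115.4, 19.3]
tcp_rot: [-180.0, 0.0, -8.7]
ft_force: [0.1, -0.9, 0.4]
finger_gap: 55.6
grip_force: 0.0
```

Call:
step_arm(
  targets=[
    [[4,0,0,0,0,0],[15,0,20,0,0,0],[15,0,60,0,0,0],[15,15,100,0,0,0],[15,35,140,0,0,0],[15,35,180,0,0,0],[15,35,180,0,0,0]],
  ],
  fingers=-0.3,
)

```text
time: 5.37
tool_pos: [594.4, 152.2, 210.0]
tcp_rot: [-179.7, -0.8, -8.6]
ft_force: [0.7, -0.8, 2.1]
finger_gap: 55.4
grip_force: 0.0
```

Run:
```python
from h import *
s=snap('wrist','w2.png'); x=r.sense(); print(x['tool_pos'],x['tcp_rot'],x['ft_force'],x['time'])
```

```text
[593.66139044 151.52363648 206.72065191] [-179.78948529   -0.6389596    -8.65575892] [-0.45771619 -0.5395647   0.14859104] 5.4167
```

View pics/w2.png

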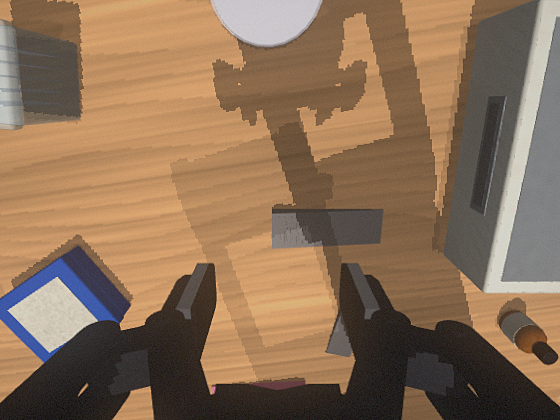

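The wedge is now at (328,227), its heel at column 273 (rows 207–248) and its tip at column 382 (rows 209–243). The cabinet's front-left top corner is at (486,291), and its left top edge leaves the picture at about (542,0).

Run:
```python
from h import *
s=snap('wrist'); 
e=ray(s,[(486,291),(540,12)],89)[:,:2]; d=e[1]-e[0]; yaw=np.arctan2(d[1],d[0]); c,n=np.cos(yaw),np.sin(yaw); R=np.array([[c,-n],[n,c]])
print('FL',e.round(1),'yaw',np.degrees(yaw)); foot=e[0]+R@[25,-25]; print('foot',foot.round(1))
tip=ray(s,[(382,209),(382,243)],2)[:,:2]; heel=ray(s,[(273,207),(272,248)],16)[:,:2]
print(tip.round(1),heel.round(1)); t=tip.mean(0);h=heel.mean(0); a=h-t; print('wedge axis ang vs y_c', np.degrees(np.arctan2(a[1],a[0]))-90, 'len',np.linalg.norm(a))
for yy in(yaw,np.radians(-8.7)):
    c,n=np.cos(yy),np.sin(yy);R=np.array([[c,-n],[n,c]])
    for f in(foot,np.array([524,-28])): print('tip,heel in foot frame',(R.T@(t-f)).round(1),(R.T@(h-f)).round(1))
```

```text
FL [[ 5.057e+02  4.000e-01]
 [ 6.983e+02 -2.910e+01]] yaw -8.69655832822784
foot [526.6 -28.1]
[[553.9  54.4]
 [517.9  56.6]] [[576.1 158.5]
 [535.2 165.9]]
wedge axis ang vs y_c -10.464348416111534 len 108.5578571421671
tip,heel in foot frame [-3.4 84.1] [-1.000e-01  1.926e+02]
tip,heel in foot frame [-0.8 84.3] [  2.5 192.8]
tip,heel in foot frame [-3.4 84.1] [-1.000e-01  1.926e+02]
tip,heel in foot frame [-0.8 84.3] [  2.5 192.8]
```

The wedge is in line with the foot to within about 2 mm and a degree. I'm shutting the fingers, turning 90° and going down behind the heel.

Call:
step_arm(
  targets=[
    [[-31,46,-30,0,0,0.12],[-31,46,-60,0,0,0.24],[-31,46,-90,0,0,0.36],[-31,46,-100,0,0,0.48],[-31,46,-100,0,0,0.6],[-31,46,-100,0,0,0.72],[-31,46,-100,0,0,0.84],[-31,46,-100,0,0,0.96],[-31,46,-100,0,0,1.08],[-31,46,-100,0,0,1.2],[-31,46,-100,0,0,1.32],[-31,46,-100,0,0,1.44]],
  ],
  fingers=1,
  newtons=20,
)

```text
time: 6.47
tool_pos: [557.6, 195.6, 96.9]
tcp_rot: [-179.8, 0.1, 74.1]
ft_force: [-0.4, 0.4, -0.8]
finger_gap: -0.2
grip_force: 0.0
```

Call:
step_arm(
  targets=[
    [[0,0,-30,0,0,0.131],[0,0,-60,0,0,0.131],[0,0,-70,0,0,0.131],[0,0,-74,0,0,0.131],[0,0,-74,0,0,0.131],[0,0,-74,0,0,0.131]],
  ],
)

```text
time: 6.97
tool_pos: [558.0, 195.9, 24.3]
tcp_rot: [-179.9, 0.1, 81.2]
ft_force: [-0.6, -0.5, 0.3]
finger_gap: -0.1
grip_force: 0.0
```

Call:
step_arm(
  targets=[
    [[-1.5,-9.9,0,0,0,0],[-2.6,-16.8,0,0,0,0],[-3.8,-24.7,0,0,0,0],[-5.3,-34.6,0,0,0,0],[-6.8,-44.5,0,0,0,0],[-8.3,-54.3,0,0,0,0],[-9.8,-64.2,0,0,0,0],[-11.3,-74.1,0,0,0,0],[-12.7,-83,0,0,0,0],[-13.8,-90,0,0,0,0],[-14.5,-95,0,0,0,0],[-14.5,-95,0,0,0,0]],
  ],
)

```text
time: 7.97
tool_pos: [544.2, 100.2, 25.2]
tcp_rot: [-180.0, 0.0, 81.2]
ft_force: [-0.5, 0.9, -0.5]
finger_gap: -0.1
grip_force: 0.0
```

Run:
```python
from h import *
s=snap('scene')
w=snap('wrist')
A=cv2.resize(s['img'][170:280,220:360],(600,471),interpolation=cv2.INTER_CUBIC)
cv2.imwrite('pics/c.png',np.hstack([cv2.resize(A,(400,314)),cv2.resize(w['img'],(400,314))]))
x=r.sense();print(x['tool_pos'],x['ft_force'])
```

```text
[544.2581856  101.19582992  25.23710561] [-0.29341637  0.4443317   0.34946834]
```

View pics/c.png

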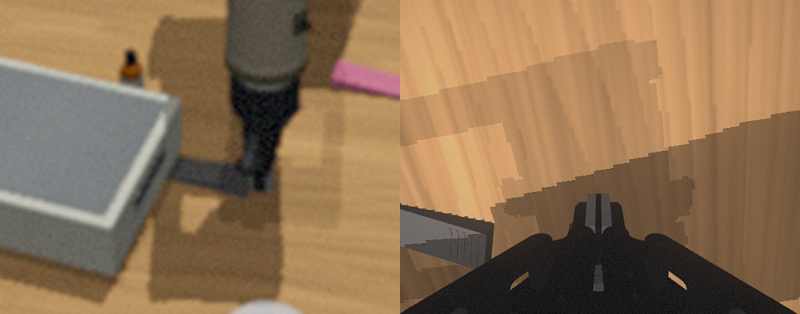

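The scene crop shows the wedge's thin end going under the cabinet at the short foot, straight and centred, with no force yet. I'm continuing in small steps and watching the push force.

Call:
step_arm(
  targets=[
    [[-0.6,-4,0,0,0,0],[-1.2,-8,0,0,0,0],[-1.7,-11,0,0,0,0],[-1.7,-11,0,0,0,0],[-1.7,-11,0,0,0,0]],
  ],
)

```text
time: 8.48
tool_pos: [542.6, 90.2, 25.3]
tcp_rot: [-180.0, 0.0, 81.3]
ft_force: [0.7, -0.2, -0.2]
finger_gap: 0.2
grip_force: 0.0
```

Call:
step_arm(
  targets=[
    [[-0.3,-2,0,0,0,0],[-0.6,-4,0,0,0,0],[-0.6,-4,0,0,0,0],[-0.6,-4,0,0,0,0]],
  ],
)

```text
time: 8.82
tool_pos: [542.1, 86.7, 25.3]
tcp_rot: [180.0, -0.0, 81.3]
ft_force: [0.5, 4.3, -0.5]
finger_gap: -0.4
grip_force: 2.0
```

Call:
step_arm(
  targets=[
    [[0,0,0,0,0,0],[0,0,0,0,0,0],[0,0,0,0,0,0]],
  ],
)

```text
time: 9.07
tool_pos: [542.1, 86.6, 25.3]
tcp_rot: [180.0, -0.0, 81.3]
ft_force: [-0.2, 4.5, -0.7]
finger_gap: 0.2
grip_force: 2.5
```

Call:
step_arm(
  targets=[
    [[-0.1,-0.5,0,0,0,0],[-0.15,-1,0,0,0,0],[-0.15,-1,0,0,0,0],[-0.15,-1,0,0,0,0]],
  ],
)

```text
time: 9.4
tool_pos: [542.0, 86.1, 25.4]
tcp_rot: [180.0, -0.1, 81.3]
ft_force: [1.5, 8.1, -1.4]
finger_gap: 0.0
grip_force: 3.9
```

The push is snug at about 8 N, below the 12 N jacking limit. I'm backing off, rising and moving over the corner top.

Call:
step_arm(
  targets=[
    [[0.8,5,0,0,0,0],[3,20,0,0,0,0],[3,20,40,0,0,0],[3,20,80,0,0,0],[3,20,120,0,0,0],[3,20,130,0,0,0],[-3,-20,130,0,0,0],[-9,-60,130,0,0,0],[-16,-100,130,0,0,0],[-16,-113,120,0,0,0],[-16,-113,100,0,0,0],[-16,-113,94,0,0,0]],
  ],
)

```text
time: 10.4
tool_pos: [524.4, -29.0, 116.8]
tcp_rot: [-179.8, 0.0, 81.1]
ft_force: [-0.6, 0.1, -0.7]
finger_gap: -0.0
grip_force: 0.0
```

Call:
step_arm(
  targets=[
    [[0,0,-2,0,0,0],[0,0,-4,0,0,0],[0,0,-6,0,0,0],[0,0,-6,0,0,0],[0,0,-6,0,0,0]],
  ],
)

```text
time: 10.82
tool_pos: [526.3, -27.2, 113.9]
tcp_rot: [180.0, 0.0, 81.3]
ft_force: [0.2, 0.1, -1.1]
finger_gap: -0.1
grip_force: 0.0
```

Run:
```python
from h import *
s=snap('wrist')
w=snap('scene'); d=snap('side')
A=cv2.resize(w['img'][170:275,220:360],(400,300),interpolation=cv2.INTER_CUBIC)
B=cv2.resize(d['img'][190:325,210:390],(400,300),interpolation=cv2.INTER_CUBIC)
cv2.imwrite('pics/d.png',np.hstack([A,B]))
x=r.sense();print(x['tool_pos'],x['ft_force'])
```

```text
[526.2403194  -27.47816282 113.82213874] [ 0.78360681 -0.21184633  0.32466993]
```

View pics/d.png

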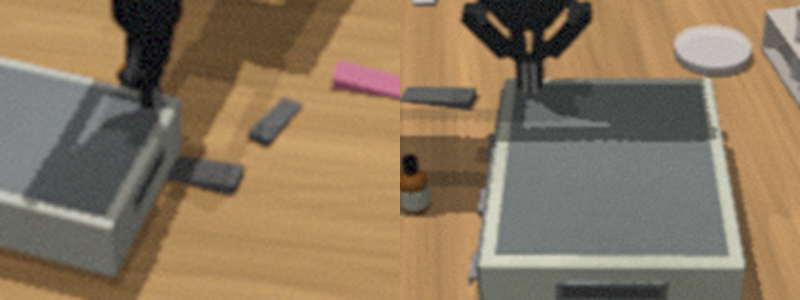

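The wedge is in place under the corner, its heel end at left crop (240,180), and the fingertips are over the front-left corner of the top. I'm pressing down in small steps.

Call:
step_arm(
  targets=[
    [[0,0,-1,0,0,0],[0,0,-2,0,0,0],[0,0,-2.5,0,0,0],[0,0,-2.5,0,0,0]],
  ],
)

```text
time: 11.3
tool_pos: [526.0, -27.7, 111.1]
tcp_rot: [180.0, -0.0, 81.3]
ft_force: [-1.1, 0.8, 3.3]
finger_gap: -0.1
grip_force: 1.6
```

Call:
step_arm(
  targets=[
    [[0,0,-0.5,0,0,0],[0,0,-1,0,0,0],[0,0,-1,0,0,0],[0,0,-1,0,0,0]],
  ],
)

```text
time: 11.63
tool_pos: [526.0, -27.6, 111.0]
tcp_rot: [180.0, -0.0, 81.3]
ft_force: [-6.5, -0.1, 11.5]
finger_gap: 0.1
grip_force: 5.9
```

The corner holds 11.5 N with about 0.1 mm of give. I'm holding that briefly, then letting go and retreating upwards.

Call:
step_arm(
  targets=[
    [[0,0,0,0,0,0],[0,0,0,0,0,0],[0,0,0,0,0,0],[0,0,0,0,0,0],[0,0,0,0,0,0],[0,0,0,0,0,0]],
  ],
)

```text
time: 12.13
tool_pos: [526.0, -27.7, 111.0]
tcp_rot: [180.0, -0.0, 81.3]
ft_force: [-5.6, 1.7, 11.7]
finger_gap: 0.2
grip_force: 5.9
```

Call:
step_arm(
  targets=[
    [[0,0,1,0,0,0],[0,0,3,0,0,0],[0,0,20,0,0,0],[0,0,50,0,0,0],[0,0,90,0,0,0],[0,40,120,0,0,0],[0,80,140,0,0,0],[0,120,160,0,0,0],[0,120,160,0,0,0],[0,120,160,0,0,0],[0,120,160,0,0,0]],
  ],
)

```text
time: 13.05
tool_pos: [525.9, 92.7, 269.6]
tcp_rot: [180.0, 0.0, 81.4]
ft_force: [-0.1, -0.1, -0.9]
finger_gap: -0.3
grip_force: 0.0
```

Run:
```python
from h import *
s=snap('side'); w=snap('scene'); 
A=cv2.resize(w['img'][150:300,150:360],(400,286),interpolation=cv2.INTER_CUBIC)
B=cv2.resize(s['img'][190:350,180:404],(400,286),interpolation=cv2.INTER_CUBIC)
cv2.imwrite('pics/e.png',np.hstack([A,B]))
x=r.sense();print(x['tool_pos'],x['ft_force'],x['time'])
```

```text
[525.39764407  91.36028896 268.34420477] [-0.44718     0.1138942  -0.48482773] 13.15
```

View pics/e.png

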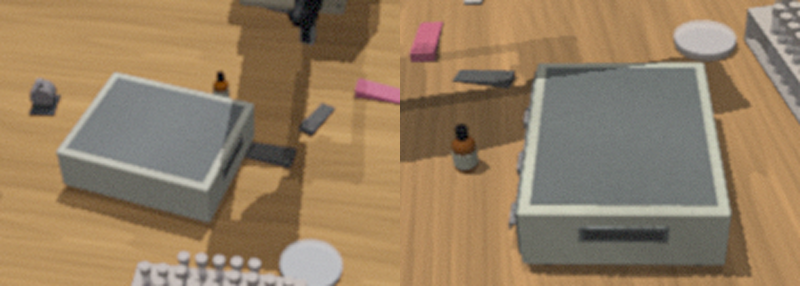

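The last view shows the wedge still under the front-left foot, with its heel end at (295,158) in the left crop. The cabinet's corners match their earlier pixels, and the nearby bystanders in view look undisturbed. I'm handing in.

```bash
python3 -c "
from h import *
print(r.hand_in())"
```

```text
the job is handed in; nothing more can be done
None
```

The wedge is snug under the short foot (pushed to about 8 N), the corner held an 11.5 N press with about 0.1 mm of give, and the job is handed in at about 13 s with the robot clear; the hand-in returned no verdict.

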